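# Put the tall glass jar away in the storage tin

### The arm

A 6-joint arm with a two-finger parallel gripper is mounted at the origin on the work surface. World frame = base frame: x ahead of the robot, y to its left, z up, the work surface at z = 0. Lengths are in m, angles in rad, forces in N, time in s.
With the tool pointing down it reaches from about 0.35 to 0.875 m from the base axis. Payload 4.2 kg.
Tool frame: the origin (TCP) lies midway between the tips of the shut fingers; the grasp point (between the pads) lies 19 mm behind it; z points along the fingers, y is the direction in which the jaws open and shut (so a half turn about z gives the same grasp; the last joint's range is limited). The gripper opens to 85 mm and grips with 20 to 120 N. Pads are 22 mm wide; open, the fingers measure 114 mm over their backs; the gripper's body (76 mm by 85 mm) begins 54 mm behind the grasp point. The pads swing forward as they close: fully open they stand 13 mm farther back than shut.
Start: joints at [1.443, 0.385, 0.008, 0, -1.194, -0.259], TCP at [0.236, 0.579, 0.231] pointing down, gripper open.
Joint ranges: [-3.14, 3.14], [-1.21, 2.06], [-1.07, 1.41], [-3.16, 2.05], [-2.99, -0.16], [-3.1, 3.1]. Speed limits (rad/s): [2.79, 2.79, 3.14, 3.14, 3.14, 3.14].

### API

Orientations are given as a 3x3 rotation matrix whose columns are the frame's x, y, z axes.
In Python, from cell import * gives the robot as it stands.
- The arm moves only by the tool play_rows, never from a script. Its arguments are lists of equal length, an entry for each row: "delta_pos": the shift along the tool's x, y, z in m, a list of three; "dr": the turn, a rotation vector about the tool's x, y, z in degrees, a list of three. In form: {"delta_pos": [[dx, dy, dz], ...], "dr": [[wx, wy, wz], ...]}. A call has 1 to 10 rows; each row is the pose to reach, as a shift and turn from the pose measured when the call began, along the tool's axes at that moment; what a row does not reach only later rows make up. A row lasts 1/8 s, in which the tool goes at most 62.5 mm and 10.7 degrees, less where a joint would pass 70% of its speed; a pose out of reach is approached as far as the arm can. A call with a gripper value outside its range is refused whole. "gripper" is the finger opening in m, from 0 to 0.0854, set as the call begins (left out, the last holds). The fingers move at their own pace and stop on an object; "grip_force" is the grip in N (left out, the last holds). Time passes only in rows, so rows that repeat a pose let the fingers close. It gives the time, the measured TCP pose, the force and the opening at its end, in the units of the state.
- sense(): the state, without advancing time (a new reading comes with each control period).
- read_camera(name): name is "scene" or "top" or "wrist"; returns a dict with "img" (400x640x3 uint8, blue, green, red), "depth" (400x640 float32, m along the optical axis (not along the pixel's ray), 0 where there is no reading), "fx", "fy", "cx", "cy" (pixels), "R" (3x3) and "t" (3): a world point X has camera coordinates R X + t; the wrist camera has in their place "mount" (4x4, takes a point from camera to tool coordinates, whose origin is the TCP and whose axes are the flange's). Camera axes: x right, y down, z forward; pixel columns grow to the right and rows downward; lengths in m; the calibration is good to about 2 mm. A picture is of the moment at which its call begins: read the wrist's pose just before it.
- close_job(): hands the job in, once; it reports no verdict.
The state is a dict: "clock": time; "q": joint angles; "qvel": joint speeds; "joint_torque": joint torques, N m; "tool_pos": TCP position; "ee_rot": TCP orientation; "ft_force": force on the tool from outside, world axes, zero at the start; "moment": the same for the moment, N m; "finger_gap": opening from 0.0 (shut) to 1.0 (fully open).
Only numpy, scipy, OpenCV 4.12 (cv2) and the standard library are available. Lean on these libraries where they do the work, as an engineer would, in place of code of your own. Each camera call takes 0.05 s, during which the arm holds its last target.

### The job

Put the tall slim glass jar away in the open metal storage tin on the bathroom ledge. You cannot know how full the tin is, so lower the jar upright down the middle of the tin until you feel it touch what is inside, without pressing hard, and only then let go, so that the glass is not dropped and the jar is left standing upright in the middle of the tin. Leave the squat jar and the toothbrush cup where they stand.

Things in the scene. Friction and masses are not known exactly. Their poses are not given: they have to be found in the camera images.
- tall_jar: the jar to put away: slim brown-glass jar with a white twist cap, loose, standing upright, about 180 g (varies by a third). 130 mm high; glass body 48 mm in diameter, cap 44 mm in diameter with straight sides, from 96 to 130 mm above the underside. Origin at the centre of its underside, z up along the jar; it is round, so yaw does not matter.
- tin: open round opaque metal canister, no lid, fixed to the ledge, 115 mm high, 118 mm across the rim, 110 mm inside. Origin at the centre of its underside, z up, mouth straight above. Partly filled: the contents have a firm, flat, level top over the whole inside, at an unknown 20 to 65 mm above the tin's underside. The standing jar's top ends 35 to 80 mm above the rim.
- squat_jar: a bystander: a short wide jar of the same brown glass with a white cap, 80 mm high and 70 mm in diameter, loose. Origin at the centre of its underside, z up. Not to be moved.
- cup: bystander: the toothbrush cup, a green plastic tumbler 95 mm high, 72 mm across the rim, with a toothbrush leaning in it that reaches 175 mm above the ledge; loose, near the far edge. Origin at the centre of its underside, z up. Not to be moved.
There are look-alikes about, which are no part of the job. Leave any yellow look-alike of the tall_jar alone.

How it is judged:
By the outcome, as a careful person would: the job done as asked, in the order asked, and still so for the second after the job is handed in, with the robot touching nothing.
It also fails if it takes over 48 s, if anything falls off the work surface, if the arm or the gripper's body presses on something with over 40 N, if the wrist force passes 120 N, or if a joint passes its speed limit or range.

## Working session

There is one attempt and no reset: what is moved stays moved. The work goes in short steps, Python scripts to look and compute and a tool call to move; the robot and the scene stay as the last step left them, time stands still between calls to the robot, and variables do not carry over. Pictures are saved under pics/ and viewed, and the job is handed in when it is done.

Besides the shell and the picture viewer there is one more tool, called after "Emit:" by a JSON object that holds its "method" and its "body", one argument or row to a line. play_rows: Moves the arm, as the interface text tells. Its arguments: {"type":"object","properties":{"delta_pos":{"type":"array"},"dr":{"type":"array"},"gripper":{"type":"number"},"grip_force":{"type":"number"}},"required":["delta_pos","dr"]}

```bash
mkdir -p pics; ls
python3 - <<'E'
from cell import *
import cv2,numpy as np,pickle
s=sense();print(s)
d={}
for n in("scene","top"):
    c=read_camera(n);d[n]=c;cv2.imwrite(f"pics/{n}0.png",c["img"])
pickle.dump(d,open("c0.pkl","wb"))
E
```

```text
pics
{'clock': 0.0, 'q': array([ 1.44262149e+00,  3.85594277e-01,  6.63556697e-03, -5.18883013e-04,
       -1.19398278e+00, -2.58611505e-01]), 'qvel': array([-9.70285619e-04, -1.25049010e-05, -1.12185508e-03, -1.22015021e-03,
       -3.93095860e-04, -4.92453115e-04]), 'joint_torque': array([ 2.10253957e-04, -3.92291522e+01,  1.88397521e+01,  4.18630421e+00,
       -4.63729579e-03,  1.06204592e-07]), 'tool_pos': array([0.2355101 , 0.57830869, 0.23019966]), 'ee_rot': array([[ 9.26053875e-01, -3.77390585e-01, -7.52719170e-04],
       [-3.77391327e-01, -9.26051575e-01, -2.06584866e-03],
       [ 8.25750637e-05,  2.19715685e-03, -9.99997583e-01]]), 'ft_force': array([-0.0949692 ,  0.37702975, -0.53425339]), 'moment': array([0.01258675, 0.01229115, 0.0044494 ]), 'finger_gap': 0.9974443179674868}
```

View pics/scene0.png

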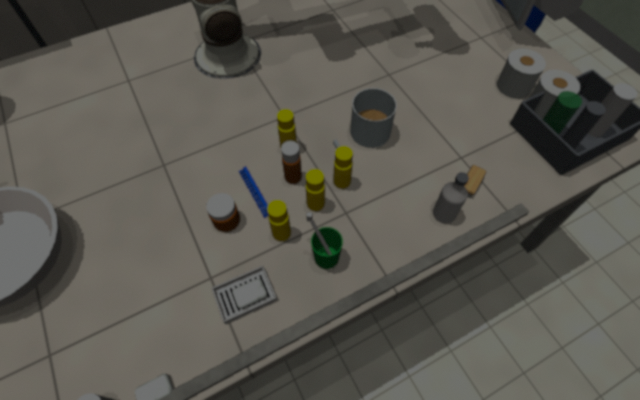

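View pics/top0.png

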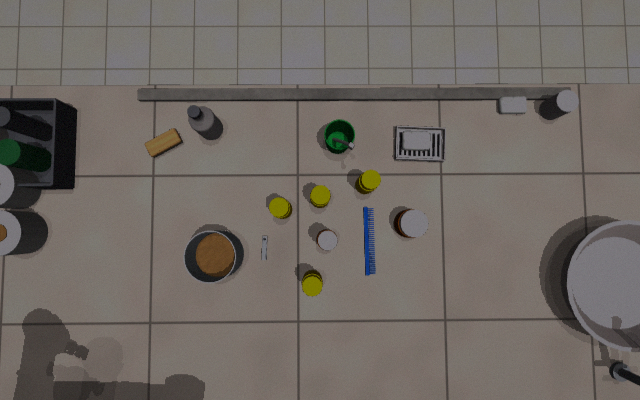

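The brown jar with the white cap stands at about (327,240) in the top view, with four yellow look-alikes at (280,208), (320,196), (369,181) and (312,286). The tin is at (214,256), the squat jar at (411,223) and the cup at (339,137).

```bash
cat > h.py <<'E'
import numpy as np,cv2,pickle
def cloud(c,R=None,t=None):
    R=c["R"];t=c["t"]
    v,u=np.mgrid[:400,:640];z=c["depth"]
    P=np.stack([(u-c["cx"])/c["fx"]*z,(v-c["cy"])/c["fy"]*z,z],-1)
    return (P-np.array(t))@np.array(R)
def circ(p):
    A=np.c_[2*p[:,0],2*p[:,1],np.ones(len(p))];s=np.linalg.lstsq(A,(p[:,:2]**2).sum(1),rcond=None)[0]
    return s[0],s[1],np.sqrt(s[2]+s[0]**2+s[1]**2)
E
python3 - <<'E'
from h import *
d=pickle.load(open("c0.pkl","rb"))
c=d["top"];X=cloud(c);print(c["fx"],np.array(c["R"]).round(3),c["t"])
for n,(u,v) in dict(jar=(327,240),y1=(280,208),y2=(320,196),y3=(371,180),y4=(312,286),squat=(412,223),cup=(339,137),tinin=(214,256)).items():
    p=X[v,u];print(n,p.round(3))
    w=X[v-40:v+40,max(0,u-40):u+40].reshape(-1,3)
    m=(abs(w[:,2]-p[2])<.006)&(np.hypot(*(w[:,:2]-p[:2]).T)<.045)
    w=w[m]; print("  med",w.mean(0).round(4),m.sum(),"ext",((w.max(0)+w.min(0))/2).round(4),np.ptp(w,axis=0).round(3))
w=X[215:300,170:260].reshape(-1,3);w=w[(w[:,2]>.108)&(w[:,2]<.125)];print("rim",circ(w),len(w),w[:,2].mean())
# scene
X=cloud(d["scene"]);w=X[80:155,340:405].reshape(-1,3);w=w[(w[:,2]>.108)&(w[:,2]<.125)];print("rim scene",circ(w),len(w))
w=X[130:200,270:310].reshape(-1,3);im=d["scene"]["img"][130:200,270:310].reshape(-1,3).astype(int)
m=(w[:,2]>.122)&(w[:,2]<.14)&(np.ptp(im,axis=1)<40);print("cap scene",w[m].mean(0),np.ptp(w[m],axis=0),m.sum())
I=c["img"][90:310,160:460];cv2.imwrite("pics/crop.png",cv2.resize(np.clip(I.astype(float)*2,0,255).astype(np.uint8),None,fx=2.6,fy=2.6,interpolation=cv2.INTER_CUBIC))
E
```

```text
435.21141229386023 [[-0.007 -1.     0.011]
 [-0.997  0.006 -0.074]
 [ 0.074 -0.012 -0.997]] [-0.00118871  0.63576796  1.0476848 ]
jar [ 0.528 -0.022  0.127]
  med [ 0.5284 -0.0222  0.1288] 303 ext [ 0.5289 -0.0221  0.1282] [0.042 0.04  0.01 ]
y1 [0.599 0.081 0.128]
  med [0.6021 0.0849 0.1289] 307 ext [0.6025 0.0849 0.1283] [0.042 0.042 0.011]
y2 [ 0.625 -0.007  0.129]
  med [ 0.6287 -0.0074  0.1286] 300 ext [ 0.6286 -0.0074  0.1286] [0.043 0.04  0.009]
y3 [ 0.66  -0.121  0.129]
  med [ 0.6625 -0.12    0.1287] 299 ext [ 0.6625 -0.1202  0.1289] [0.041 0.043 0.012]
y4 [0.428 0.012 0.128]
  med [0.4291 0.0123 0.1288] 319 ext [0.429  0.0127 0.1283] [0.041 0.042 0.01 ]
squat [ 0.564 -0.222  0.077]
  med [ 0.5648 -0.2256  0.0787] 626 ext [ 0.5655 -0.2256  0.0773] [0.063 0.063 0.012]
cup [ 0.784 -0.059  0.001]
  med [ 0.7746 -0.0548  0.0013] 359 ext [ 0.7766 -0.0587  0.0012] [0.073 0.087 0.012]
tinin [0.488 0.248 0.031]
  med [0.4886 0.2477 0.0349] 948 ext [0.4878 0.2472 0.0335] [0.088 0.087 0.008]
rim (np.float64(0.4932618776101975), np.float64(0.23968912210563892), np.float64(0.05656094019601153)) 298 0.11325882368542833
rim scene (np.float64(0.4965223891405707), np.float64(0.24242755587157544), np.float64(0.056717652198459756)) 273
cap scene [ 0.53280371 -0.01949528  0.12924046] [0.04485432 0.04302985 0.01129985] 230
```

View pics/crop.png

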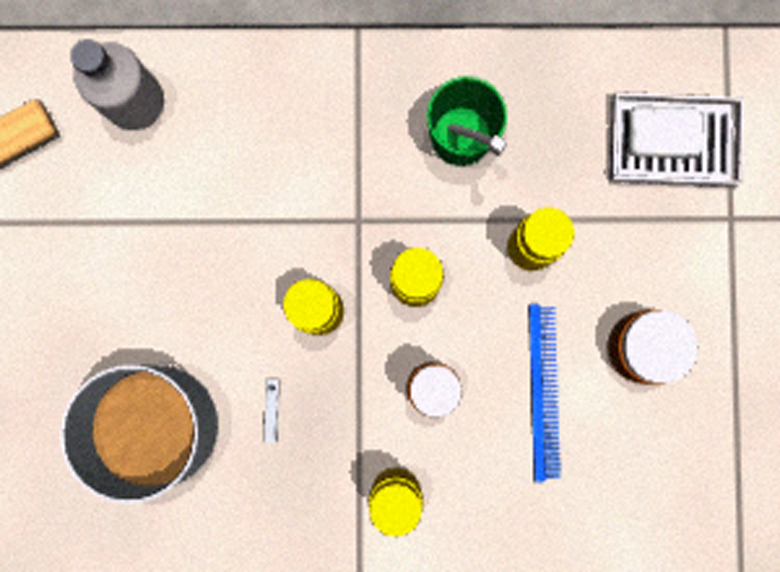

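Emit:
{"method": "play_rows", "body": {
  "delta_pos": [
    [0.05,0.044,-0.01],
    [0.1,0.088,-0.019],
    [0.15,0.133,-0.019],
    [0.2,0.177,-0.019],
    [0.25,0.222,-0.019],
    [0.3,0.266,-0.019],
    [0.35,0.31,-0.019],
    [0.4,0.355,-0.019],
    [0.45,0.4,-0.019],
    [0.5,0.443,-0.019]
  ],
  "dr": [
    [0,0,0],
    [0,0,0],
    [0,0,0],
    [0,0,0],
    [0,0,0],
    [0,0,0],
    [0,0,0],
    [0,0,0],
    [0,0,0],
    [0,0,0]
  ],
  "gripper": 0.0854,
  "grip_force": 30
}}

```text
clock: 1.35
tool_pos: [0.5118, 0.0172, 0.2501]
ee_rot: [[0.926, -0.377, -0.001], [-0.377, -0.926, -0.002], [-0.0, 0.002, -1.0]]
ft_force: [1.2, 1.2, 0.9]
finger_gap: 0.999
```

```bash
cat >> h.py <<'E'
def wcloud(c,s):
    M=np.array(c["mount"]);R=np.array(s["ee_rot"])
    v,u=np.mgrid[:400,:640];z=c["depth"]
    P=np.stack([(u-c["cx"])/c["fx"]*z,(v-c["cy"])/c["fy"]*z,z],-1)
    return (P@M[:3,:3].T+M[:3,3])@R.T+s["tool_pos"]
E
python3 - <<'E'
from cell import *
from h import *
s=sense();c=read_camera("wrist");print(s["clock"],s["tool_pos"],s["q"].round(3),s["qvel"].round(3),s["ft_force"]);print(c["mount"])
s2=sense();print(s2["tool_pos"])
pickle.dump((s,c),open("w1.pkl","wb"));cv2.imwrite("pics/w1.png",c["img"])
E
```

```text
1.35 [0.51183807 0.01724865 0.2500767 ] [ 3.52e-01  1.78e-01 -2.34e-01  1.00e-03 -1.16e+00  8.32e-01] [-1.047  0.331  0.409  0.002 -0.069  1.041] [1.19630518 1.15582823 0.94604684]
[[-2.07036030e-05 -9.45037165e-01 -3.26962928e-01  8.41627111e-02]
 [ 9.99999982e-01 -8.20443520e-05  1.73815911e-04 -1.65717704e-03]
 [-1.91087957e-04 -3.26962918e-01  9.45037149e-01 -1.42447384e-01]
 [ 0.00000000e+00  0.00000000e+00  0.00000000e+00  1.00000000e+00]]
[0.51396681 0.01191795 0.24969912]
```

View pics/w1.png

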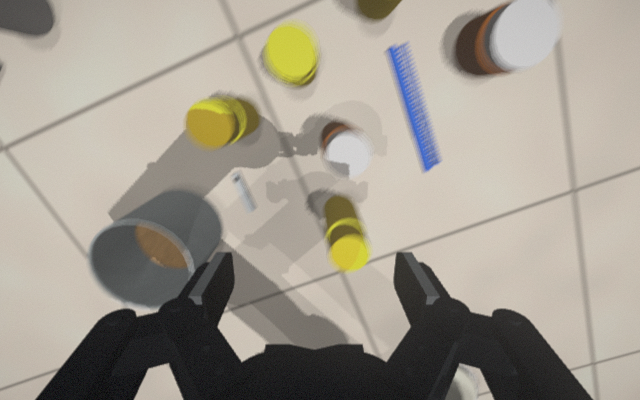

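Emit:
{"method": "play_rows", "body": {
  "delta_pos": [
    [0.028,0.024,0],
    [0.028,0.024,0],
    [0.028,0.024,0],
    [0.028,0.024,0]
  ],
  "dr": [
    [0,0,0],
    [0,0,0],
    [0,0,0],
    [0,0,0]
  ]
}}

```text
clock: 1.9
tool_pos: [0.5302, -0.0201, 0.2498]
ee_rot: [[0.924, -0.382, -0.001], [-0.382, -0.924, -0.004], [0.001, 0.004, -1.0]]
ft_force: [0.3, -0.1, -0.2]
finger_gap: 1.0
```

```bash
cat > w.py <<'E'
from cell import *
from h import *
import sys
n=sys.argv[1]
s=sense();c=read_camera("wrist");print(s["clock"],s["tool_pos"],abs(s["qvel"]).max(),s["ft_force"])
pickle.dump((s,c),open(n+".pkl","wb"));cv2.imwrite(f"pics/{n}.png",np.clip(c["img"]*1.5,0,255).astype(np.uint8))
X=wcloud(c,s).reshape(-1,3);im=c["img"].reshape(-1,3).astype(int);ok=c["depth"].reshape(-1)>0
sel=ok&(abs(X[:,2]-.129)<.006)&(np.ptp(im,axis=1)<40)&(np.hypot(X[:,0]-.53,X[:,1]+.021)<.04)
w=X[sel];print("cap",len(w),w.mean(0),(w.max(0)+w.min(0))/2,np.ptp(w,axis=0))
sel=ok&(abs(X[:,2]-.114)<.005)&(np.hypot(X[:,0]-.495,X[:,1]-.241)<.075)
w=X[sel];print("rim",len(w),circ(w) if len(w)>20 else"")
E
python3 w.py w2
```

```text
1.9 [ 0.53024899 -0.02007665  0.24983226] 0.0036242693490334526 [ 0.29464367 -0.10941403 -0.165819  ]
cap 1515 [ 0.53092029 -0.02104565  0.12962057] [ 0.52999267 -0.0207498   0.12773616] [0.04320327 0.04278728 0.00930868]
rim 992 (np.float64(0.4948570561449323), np.float64(0.24050768519756022), np.float64(0.056701321051093836))
```

View pics/w2.png

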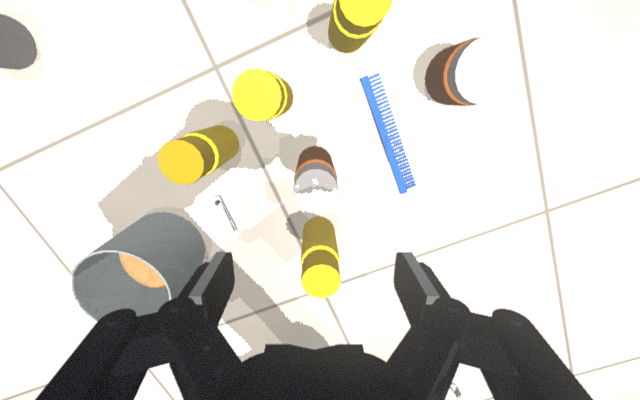

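The cap is at (0.5305, -0.021) and the tin centre at (0.495, 0.2405). I'll go down over the cap.

Emit:
{"method": "play_rows", "body": {
  "delta_pos": [
    [0,0,0.02],
    [0,0,0.045],
    [0,0,0.07],
    [0,0,0.095],
    [0.0005,0,0.12],
    [0.0005,0,0.14],
    [0.0005,0,0.154],
    [0.0005,0,0.154],
    [0.0005,0,0.154]
  ],
  "dr": [
    [0,0,0],
    [0.2,0,0],
    [0.2,0,0],
    [0.2,0,0],
    [0.2,0,0],
    [0.2,0,0],
    [0.2,0,0],
    [0.2,0,0],
    [0.2,0,0]
  ]
}}

```text
clock: 3.08
tool_pos: [0.5313, -0.0205, 0.0968]
ee_rot: [[0.925, -0.381, 0.002], [-0.381, -0.925, -0.001], [0.002, -0.0, -1.0]]
ft_force: [0.4, 0.0, -0.1]
finger_gap: 0.999
```

Emit:
{"method": "play_rows", "body": {
  "delta_pos": [
    [0,0,0],
    [0,0,0],
    [0,0,0],
    [0,0,0],
    [0,0,0],
    [0,0,0]
  ],
  "dr": [
    [0,0,0],
    [0,0,0],
    [0,0,0],
    [0,0,0],
    [0,0,0],
    [0,0,0]
  ],
  "gripper": 0.03,
  "grip_force": 30
}}

```text
clock: 3.82
tool_pos: [0.5316, -0.0208, 0.0974]
ee_rot: [[0.925, -0.38, 0.003], [-0.38, -0.925, -0.001], [0.003, -0.0, -1.0]]
ft_force: [-0.5, -0.9, 5.1]
finger_gap: 0.508
```

```bash
python3 w.py w3; python3 -c "
from cell import *
s=sense();print(s['tool_pos'],s['ee_rot'],s['ft_force'],s['finger_gap']*.0854,s['moment'])"
```

```text
3.825 [ 0.53163331 -0.02076007  0.09741249] 0.0018742337893755943 [-0.4705861  -0.88302537  5.14509713]
cap 7189 [ 0.53407276 -0.01993395  0.1296925 ] [ 0.53136908 -0.02171001  0.12899723] [0.04458103 0.06539773 0.01199251]
rim 393 (np.float64(0.5174491067567208), np.float64(0.19403892473106196), np.float64(0.007411129656216545))
[ 0.53164164 -0.02073294  0.09743312] [[ 9.24791571e-01 -3.80462593e-01  2.96071209e-03]
 [-3.80460784e-01 -9.24796309e-01 -1.17406041e-03]
 [ 3.18474168e-03 -4.06736711e-05 -9.99994928e-01]] [-1.8469137  -0.24170525  5.98956207] 0.04347515350122009 [-4.82178619e-01  3.07768250e-01 -4.24020599e-04]
```

View pics/w3.png

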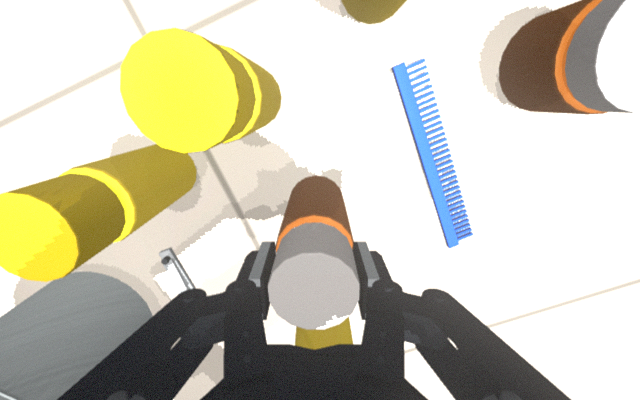

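Emit:
{"method": "play_rows", "body": {
  "delta_pos": [
    [0,0,-0.01],
    [0,0,-0.025],
    [0,0,-0.045],
    [0,0,-0.07],
    [0,0,-0.095],
    [0,0,-0.12],
    [0,0,-0.14],
    [0,0,-0.15],
    [0,0,-0.15],
    [0,0,-0.15]
  ],
  "dr": [
    [0,0,0],
    [0,0,0],
    [0,0,0],
    [0,0,0],
    [0,0,0],
    [0,0,0],
    [0,0,0],
    [0,0,0],
    [0,0,0],
    [0,0,0]
  ]
}}

```text
clock: 5.12
tool_pos: [0.5306, -0.0205, 0.2464]
ee_rot: [[0.925, -0.381, 0.001], [-0.381, -0.925, -0.001], [0.001, 0.001, -1.0]]
ft_force: [0.4, 0.6, -1.9]
finger_gap: 0.506
```

```bash
python3 w.py w4; python3 -c "
from cell import *
s=sense();print(s['tool_pos'],s['ee_rot'],s['ft_force'],s['finger_gap']*.0854,s['moment'])"
```

```text
5.125 [ 0.53057581 -0.02054819  0.24643209] 0.006597017838738751 [ 0.37633197  0.58775242 -1.92832191]
[ 0.53060503 -0.0205936   0.24634237] [[ 9.24738492e-01 -3.80602338e-01  7.62161185e-04]
 [-3.80601120e-01 -9.24738285e-01 -1.37531336e-03]
 [ 1.22824711e-03  9.81725805e-04 -9.99998764e-01]] [ 0.08678913  0.35963572 -1.56298659] 0.04306354486977578 [-0.01037153  0.02784358  0.00635437]w.py:9: RuntimeWarning: Mean of empty slice.
  w=X[sel];print("cap",len(w),w.mean(0),(w.max(0)+w.min(0))/2,np.ptp(w,axis=0))
  ret = um.true_divide(
Traceback (most recent call last):
  File "w.py", line 9, in <module>
    w=X[sel];print("cap",len(w),w.mean(0),(w.max(0)+w.min(0))/2,np.ptp(w,axis=0))
                                           ~~~~~^^^
ValueError: zero-size array to reduction operation maximum which has no identity
```

View pics/w4.png

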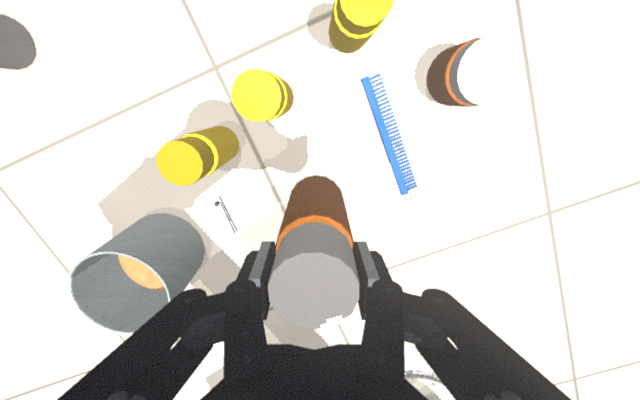

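Emit:
{"method": "play_rows", "body": {
  "delta_pos": [
    [-0.008,-0.013,0],
    [-0.022,-0.038,0],
    [-0.04,-0.068,0],
    [-0.058,-0.1,0],
    [-0.076,-0.132,0],
    [-0.094,-0.163,0],
    [-0.11,-0.19,0],
    [-0.122,-0.212,0],
    [-0.129,-0.223,0],
    [-0.1315,-0.228,0]
  ],
  "dr": [
    [0,0,0],
    [0,0,0],
    [0,0,0],
    [0,0,0],
    [0,0,0],
    [0,0,0],
    [0,0,0],
    [0,0,0],
    [0,0,0],
    [0,0,0]
  ]
}}

```text
clock: 6.42
tool_pos: [0.4953, 0.2409, 0.2456]
ee_rot: [[0.925, -0.38, -0.0], [-0.38, -0.925, -0.002], [0.001, 0.002, -1.0]]
ft_force: [0.2, 0.3, -1.2]
finger_gap: 0.512
```

Emit:
{"method": "play_rows", "body": {
  "delta_pos": [
    [0,0,0],
    [0,0,0],
    [0,0,0]
  ],
  "dr": [
    [0,0,0],
    [0,0,0],
    [0,0,0]
  ]
}}

```text
clock: 6.8
tool_pos: [0.4954, 0.2403, 0.2456]
ee_rot: [[0.925, -0.381, 0.0], [-0.381, -0.925, -0.002], [0.001, 0.002, -1.0]]
ft_force: [1.0, 0.5, -1.6]
finger_gap: 0.509
```

```bash
cat > l.py <<'E'
from cell import *
from h import *
import sys
n=sys.argv[1]
s=sense();print(s['clock'],s['tool_pos'],s['ee_rot'].round(4),s['ft_force'],s['finger_gap']*.0854)
c=read_camera("wrist");sc=read_camera("scene");tp=read_camera("top")
pickle.dump((s,c,sc,tp),open(n+".pkl","wb"))
b=lambda i:np.clip(i*1.8,0,255).astype(np.uint8)
W=cv2.resize(b(c["img"]),None,fx=.6,fy=.6)
S=cv2.resize(b(sc["img"][20:180,300:460]),(390,390),interpolation=cv2.INTER_CUBIC)
T=cv2.resize(b(tp["img"][180:330,140:290]),(390,390),interpolation=cv2.INTER_CUBIC)
cv2.imwrite(f"pics/{n}.png",np.hstack([S,T]));cv2.imwrite(f"pics/{n}w.png",b(c["img"]))
for nm,X,im in(("w",wcloud(c,s),c["img"]),("t",cloud(tp),tp["img"]),("s",cloud(sc),sc["img"])):
    X=X.reshape(-1,3);im=im.reshape(-1,3).astype(int)
    r=np.hypot(X[:,0]-.495,X[:,1]-.2405)
    w=X[(abs(X[:,2]-.113)<.004)&(r<.066)&(r>.045)]
    print(nm,"rim",len(w),circ(w) if len(w)>20 else "")
E
python3 l.py a1
```

```text
6.8 [0.49540639 0.24028932 0.24564522] [[ 9.247e-01 -3.806e-01  0.000e+00]
 [-3.806e-01 -9.247e-01 -2.000e-03]
 [ 8.000e-04  1.800e-03 -1.000e+00]] [ 1.01721751  0.51666516 -1.63115109] 0.04348905050828551
w rim 1170 (np.float64(0.4950216576568445), np.float64(0.24155273386428877), np.float64(0.0562941704549476))
t rim 189 (np.float64(0.4932364927463302), np.float64(0.23959266581497604), np.float64(0.05659333659941346))
s rim 175 (np.float64(0.4964386893009197), np.float64(0.24260587691123875), np.float64(0.05659861980764314))
```

View pics/a1.png

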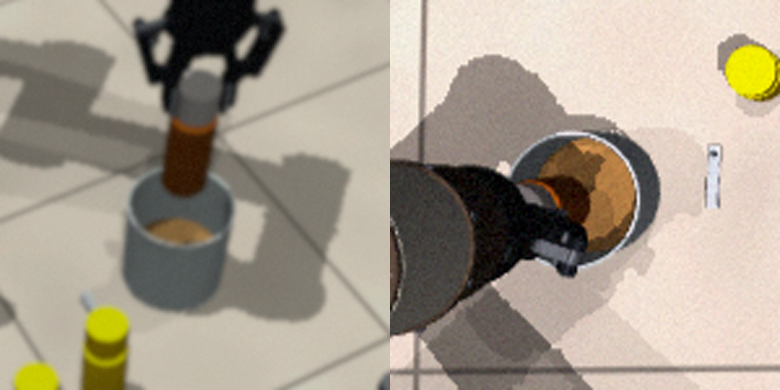

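View pics/a1w.png

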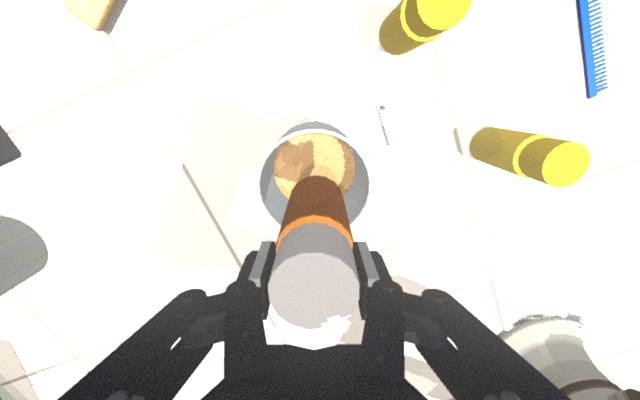

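Emit:
{"method": "play_rows", "body": {
  "delta_pos": [
    [0,0,0.007],
    [0,0,0.018],
    [0,0,0.03],
    [0,0,0.042],
    [0,0,0.054],
    [0,0,0.065],
    [0,0,0.074],
    [0,0,0.078],
    [0,0,0.078],
    [0,0,0.078]
  ],
  "dr": [
    [0.1,0,0],
    [0.1,0,0],
    [0.1,0,0],
    [0.1,0,0],
    [0.1,0,0],
    [0.1,0,0],
    [0.1,0,0],
    [0.1,0,0],
    [0.1,0,0],
    [0.1,0,0]
  ]
}}

```text
clock: 8.2
tool_pos: [0.4957, 0.2406, 0.1681]
ee_rot: [[0.925, -0.38, 0.002], [-0.38, -0.925, 0.0], [0.001, -0.001, -1.0]]
ft_force: [-0.1, -1.4, -1.4]
finger_gap: 0.508
```

Emit:
{"method": "play_rows", "body": {
  "delta_pos": [
    [0,0,0.002],
    [0,0,0.004],
    [0,0,0.006],
    [0,0,0.008],
    [0,0,0.01],
    [0,0,0.01]
  ],
  "dr": [
    [0,0,0],
    [0,0,0],
    [0,0,0],
    [0,0,0],
    [0,0,0],
    [0,0,0]
  ]
}}

```text
clock: 8.95
tool_pos: [0.4956, 0.2405, 0.1579]
ee_rot: [[0.925, -0.38, 0.001], [-0.38, -0.925, -0.0], [0.001, -0.0, -1.0]]
ft_force: [-0.2, -0.0, -1.4]
finger_gap: 0.509
```

```bash
python3 -c "
from cell import *
s=sense();print(s['clock'],s['tool_pos'],s['ee_rot'].round(4),s['ft_force'],s['moment'],s['finger_gap']*.0854)"
```

```text
8.95 [0.4956069  0.24050471 0.15787052] [[ 9.249e-01 -3.803e-01  1.200e-03]
 [-3.803e-01 -9.249e-01 -0.000e+00]
 [ 1.100e-03 -4.000e-04 -1.000e+00]] [-0.21702768 -0.03585505 -1.38402748] [-0.0051543  -0.02536842 -0.02550202] 0.043455613008219
```

Not touching yet: the force is still just the jar's weight. The underside is at about 0.060. I'll carry on in slow steps.

Emit:
{"method": "play_rows", "body": {
  "delta_pos": [
    [0,0,0.002],
    [0,0,0.004],
    [0,0,0.006],
    [0,0,0.008],
    [0,0,0.01],
    [0,0,0.012],
    [0,0,0.012]
  ],
  "dr": [
    [0,0,0],
    [0,0,0],
    [0,0,0],
    [0,0,0],
    [0,0,0],
    [0,0,0],
    [0,0,0]
  ]
}}

```text
clock: 9.82
tool_pos: [0.4955, 0.2404, 0.1457]
ee_rot: [[0.925, -0.38, 0.001], [-0.38, -0.925, -0.0], [0.001, -0.0, -1.0]]
ft_force: [-0.1, 0.4, -0.5]
finger_gap: 0.506
```

Emit:
{"method": "play_rows", "body": {
  "delta_pos": [
    [0,0,0.001],
    [0,0,0.002],
    [0,0,0.003],
    [0,0,0.004],
    [0,0,0.005],
    [0,0,0.006],
    [0,0,0.007],
    [0,0,0.008],
    [0,0,0.008]
  ],
  "dr": [
    [0,0,0],
    [0,0,0],
    [0,0,0],
    [0,0,0],
    [0,0,0],
    [0,0,0],
    [0,0,0],
    [0,0,0],
    [0,0,0]
  ]
}}

```text
clock: 10.95
tool_pos: [0.4955, 0.2404, 0.1375]
ee_rot: [[0.925, -0.38, 0.001], [-0.38, -0.925, -0.0], [0.001, 0.0, -1.0]]
ft_force: [0.6, -0.2, -1.5]
finger_gap: 0.506
```

Emit:
{"method": "play_rows", "body": {
  "delta_pos": [
    [0,0,0.001],
    [0,0,0.002],
    [0,0,0.003],
    [0,0,0.003]
  ],
  "dr": [
    [0,0,0],
    [0,0,0],
    [0,0,0],
    [0,0,0]
  ]
}}

```text
clock: 11.45
tool_pos: [0.4954, 0.2403, 0.1344]
ee_rot: [[0.925, -0.38, 0.001], [-0.38, -0.925, -0.001], [0.001, 0.0, -1.0]]
ft_force: [0.1, -0.2, -0.4]
finger_gap: 0.508
```

Emit:
{"method": "play_rows", "body": {
  "delta_pos": [
    [0,0,0.001],
    [0,0,0.002],
    [0,0,0.002]
  ],
  "dr": [
    [0,0,0],
    [0,0,0],
    [0,0,0]
  ]
}}

```text
clock: 11.82
tool_pos: [0.4959, 0.2403, 0.1337]
ee_rot: [[0.925, -0.38, 0.002], [-0.38, -0.925, -0.001], [0.002, -0.0, -1.0]]
ft_force: [-1.3, -1.2, 4.4]
finger_gap: 0.507
```

Emit:
{"method": "play_rows", "body": {
  "delta_pos": [
    [0,0,0.0003],
    [0,0,0.0003]
  ],
  "dr": [
    [0,0,0],
    [0,0,0]
  ]
}}

```text
clock: 12.08
tool_pos: [0.4959, 0.2403, 0.1337]
ee_rot: [[0.925, -0.38, 0.002], [-0.38, -0.925, -0.001], [0.002, -0.0, -1.0]]
ft_force: [-1.3, -0.2, 4.0]
finger_gap: 0.503
```

```bash
python3 l.py a2
```

```text
12.075 [0.495935   0.24025543 0.13374948] [[ 9.251e-01 -3.796e-01  2.100e-03]
 [-3.796e-01 -9.251e-01 -6.000e-04]
 [ 2.100e-03 -2.000e-04 -1.000e+00]] [-1.31165045 -0.22731958  4.01771006] 0.04291406655211603
w rim 2474 (np.float64(0.49525539393505286), np.float64(0.2413887289909136), np.float64(0.05617360175002368))
t rim 183 (np.float64(0.49332735867576405), np.float64(0.23946501845795976), np.float64(0.05640832468528339))
s rim 155 (np.float64(0.49679629205882575), np.float64(0.24223800515452765), np.float64(0.05638654799023741))
```

View pics/a2.png

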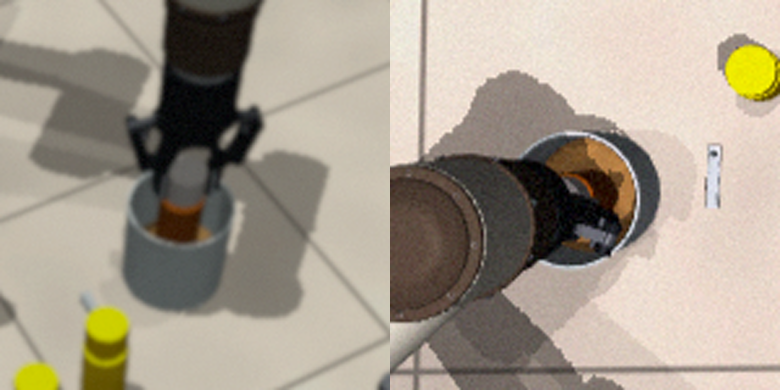

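View pics/a2w.png

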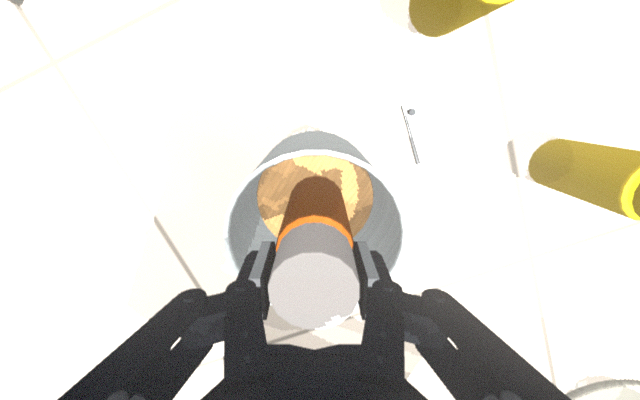

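Touched: the force went from -1.4 N to about +4 N and the descent stopped at z = 0.1337, so the underside is at about 0.036. The camera had put the fill at 31–35 mm. The jar is upright and centred, so I'll release it.

Emit:
{"method": "play_rows", "body": {
  "delta_pos": [
    [0,0,0],
    [0,0,0],
    [0,0,0],
    [0,0,0],
    [0,0,0]
  ],
  "dr": [
    [0,0,0],
    [0,0,0],
    [0,0,0],
    [0,0,0],
    [0,0,0]
  ],
  "gripper": 0.07
}}

```text
clock: 12.85
tool_pos: [0.496, 0.2403, 0.1337]
ee_rot: [[0.925, -0.38, 0.002], [-0.38, -0.925, -0.001], [0.002, -0.0, -1.0]]
ft_force: [0.1, 0.4, -0.5]
finger_gap: 0.822
```

```bash
python3 l.py a3
```

```text
12.85 [0.49597068 0.24032096 0.13369664] [[ 9.252e-01 -3.796e-01  2.100e-03]
 [-3.796e-01 -9.252e-01 -6.000e-04]
 [ 2.100e-03 -2.000e-04 -1.000e+00]] [ 0.12975065  0.40457738 -0.45824053] 0.07016353400154783
w rim 2572 (np.float64(0.4951611895435404), np.float64(0.24147926571304107), np.float64(0.05623454452673534))
t rim 160 (np.float64(0.4932243991113165), np.float64(0.2394428700317508), np.float64(0.05656866818054892))
s rim 159 (np.float64(0.49677601020372486), np.float64(0.2422665817634952), np.float64(0.05640647014217444))
```

View pics/a3w.png

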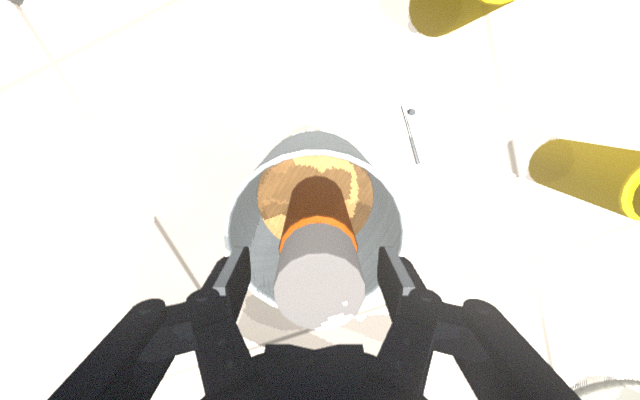

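Fingers are clear on both sides and the jar is standing. Now straight up.

Emit:
{"method": "play_rows", "body": {
  "delta_pos": [
    [0,0,-0.004],
    [0,0,-0.012],
    [0,0,-0.025],
    [0,0,-0.04],
    [0,0,-0.06],
    [0,0,-0.08],
    [0,0,-0.1],
    [0,0,-0.12],
    [0,0,-0.135],
    [0,0,-0.135]
  ],
  "dr": [
    [0,0,0],
    [0,0,0],
    [0,0,0],
    [0,0,0],
    [0,0,0],
    [0,0,0],
    [0,0,0],
    [0,0,0],
    [0,0,0],
    [0,0,0]
  ]
}}

```text
clock: 14.25
tool_pos: [0.4962, 0.2408, 0.2704]
ee_rot: [[0.925, -0.38, 0.005], [-0.38, -0.925, 0.002], [0.004, -0.003, -1.0]]
ft_force: [0.4, 0.1, 0.2]
finger_gap: 0.82
```

Emit:
{"method": "play_rows", "body": {
  "delta_pos": [
    [-0.04,0,0],
    [-0.08,0,0],
    [-0.12,0,0],
    [-0.12,0,0],
    [-0.12,0,0]
  ],
  "dr": [
    [0,0,0],
    [0,0,0],
    [0,0,0],
    [0,0,0],
    [0,0,0]
  ]
}}

```text
clock: 14.88
tool_pos: [0.3852, 0.2862, 0.2696]
ee_rot: [[0.925, -0.379, 0.004], [-0.379, -0.925, 0.001], [0.004, -0.003, -1.0]]
ft_force: [-1.2, -0.5, 0.2]
finger_gap: 0.818
```

```bash
python3 l.py a4
python3 - <<'E'
from h import *
s,c,sc,tp=pickle.load(open("a4.pkl","rb"))
for nm,X,im in(("w",wcloud(c,s),c["img"]),("t",cloud(tp),tp["img"]),("s",cloud(sc),sc["img"])):
    X=X.reshape(-1,3);r=np.hypot(X[:,0]-.495,X[:,1]-.241)
    w=X[(r<.05)&(X[:,2]>.155)&(X[:,2]<.18)]
    if len(w): print(nm,"cap",len(w),np.median(w,0),(w.max(0)+w.min(0))/2,np.ptp(w,axis=0))
d=pickle.load(open("c0.pkl","rb"))["top"];D=cv2.absdiff(d["img"],tp["img"]).max(2);D[:,:300]=0
print("diff right",(D[:300]>40).sum());cv2.imwrite("pics/top4.png",np.clip(tp["img"]*1.6,0,255).astype(np.uint8))
E
```

```text
14.875 [0.38515382 0.28623463 0.26963248] [[ 0.9253 -0.3793  0.0043]
 [-0.3793 -0.9253  0.001 ]
 [ 0.0036 -0.0025 -1.    ]] [-1.22101041 -0.45670072  0.2339612 ] 0.06982014045499271
w rim 1640 (np.float64(0.4942996395516938), np.float64(0.24181881972785862), np.float64(0.05624889036587326))
t rim 285 (np.float64(0.49319999101721185), np.float64(0.2396464317874738), np.float64(0.05659496150159383))
s rim 181 (np.float64(0.4964091015537856), np.float64(0.2425035985214653), np.float64(0.056690616844286015))
w cap 2628 [0.49379653 0.24036522 0.16594191] [0.49346701 0.24039186 0.16362723] [0.04330482 0.04323726 0.00967826]
t cap 357 [0.49283059 0.23700957 0.16522332] [0.49260723 0.23791171 0.16236129] [0.04248626 0.0428715  0.01449169]
s cap 222 [0.4984017  0.23858443 0.16585585] [0.49522189 0.24053688 0.16366047] [0.04459451 0.04246841 0.01679809]
diff right 244
```

View pics/a4.png

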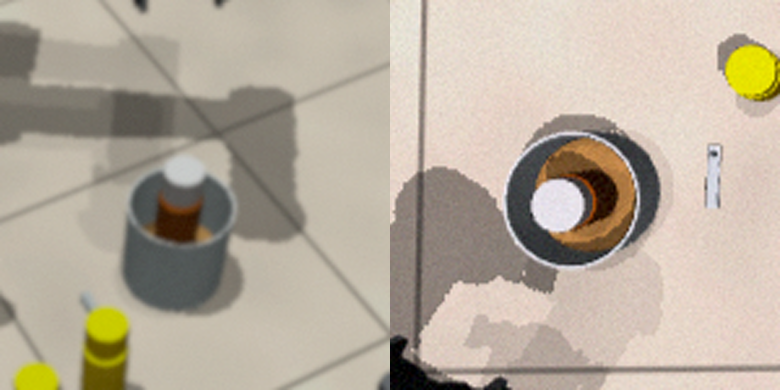

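View pics/top4.png

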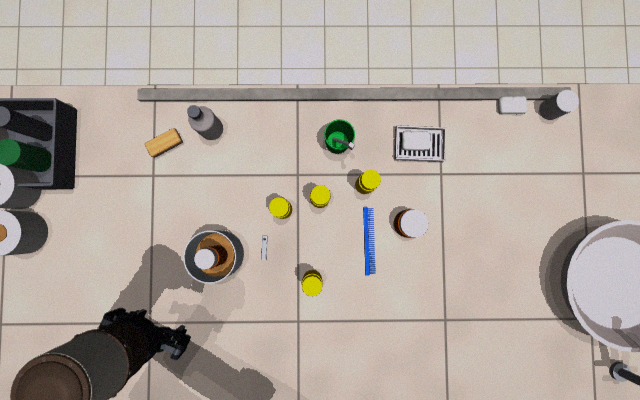

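The jar stands upright and within about 2 mm of the tin's centre in each camera. Its top is at 0.166, and nothing else has moved. I'm handing it in.

```bash
python3 -c "
from cell import *
print(close_job())"
```

```text
the job is handed in; nothing more can be done
None
```

The tall jar is standing upright in the middle of the tin, and I handed the job in at about 15 s of the 48 s allowed.

- **How it went:** I gripped the jar by its cap at 30 N, lifted it clear and lowered it down the middle of the tin. The last few millimetres were slow, in 1 mm steps. The wrist force changed from about -1.4 N to about +4 N when it touched, with the underside at about 36 mm. I opened the fingers only then, lifted straight up and backed away.
- **Last checks:** Each camera puts the cap within about 2 mm of the tin centre. The cap top is level at 166 mm, which agrees with the height where it touched. In the last top view the squat jar, the cup and the yellow jars are where they were at the start, and the gripper is clear of everything.
- **Disagreements:** The scene and top cameras differ by 3–4 mm in absolute position, so I used the wrist camera, which falls between them. Depth readings before the grasp put the contents at 31–35 mm, slightly below the 36 mm I felt.

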